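# Wedge up a model tray in the levelling plate's fence corner

## Robot

A 6-joint arm with a two-finger parallel gripper is mounted at the origin on a cart in front of the work surface, level with it; the furniture and walls round the work are solid. World frame = base frame: x ahead of the robot, y to its left, z up, the work surface at z = 0. Lengths are in m, angles in degrees, forces in N, time in s.
With the tool pointing down it reaches from about 0.35 to 0.875 m from the base axis. Payload 4.2 kg.
Tool frame: the origin (TCP) lies between the finger pads, 19 mm behind the fingertips; this is the grasp point; z points along the fingers, y is the line along which they close (so a half turn about z gives the same grasp; the last joint's range is limited). The gripper opens to 87 mm and grips with 3 to 60 N. Pads are 19 mm wide; open, the fingers measure 117 mm over their backs; the gripper's body (75 mm by 190 mm) begins 51 mm behind the grasp point.
Start: joints at [88.098, 22.042, 0.453, 0, -68.411, -14.817], TCP at [0.18, 0.599, 0.241] pointing down, gripper open.
Joint ranges: [-179.83, 179.83], [-69.29, 118.12], [-61.27, 80.66], [-181.25, 117.63], [-171.15, -9.14], [-177.46, 177.46]. Speed limits (degrees/s): [159.86, 159.86, 180, 180, 180, 180].

## Interface

Orientations are given as a 3x3 rotation matrix whose columns are the frame's x, y, z axes.
In Python, from station import r gives the robot as it stands.
- The arm moves only by the tool servo_tool, never from a script. Its argument "targets" is a list of rows, each a list of 5 numbers: the shift along the world's x, y, z in units of 30 mm (1.0 is 30 mm), then the turn about the world's z in rad, then the finger opening in mm, from 0 to 87. In form: [[x, y, z, turn, gripper], ...]. A call has exactly 5 rows; each row is the pose to reach, as a shift and turn from the pose commanded when the call began; what a row does not reach only later rows make up. A row lasts 1/12 s, in which the tool goes at most 41.7 mm and 7.16 degrees, less where a joint would pass 70% of its speed; a pose out of reach is approached as far as the arm can. A call with a gripper value outside its range is refused whole. The fingers move at their own pace and stop on an object; the grip force is fixed at half the most. Time passes only in rows, so rows that repeat a pose let the fingers close, or fill a call up. It gives the time, the measured TCP pose, the force, the opening and the grip force at its end, in the units of the state.
- r.sense(): the state, without advancing time (a new reading comes with each control period).
- r.capture(name): name is "scene" or "top" or "wrist"; returns a dict with "pixels" (420x560x3 uint8, red, green, blue), "fx", "fy", "cx", "cy" (pixels), "world_from_camera" (4x4, takes a point from camera to world coordinates). Camera axes: x right, y down, z forward; pixel columns grow to the right and rows downward; lengths in m; the calibration is good to about 2 mm. A picture is of the moment at which its call begins. There is no depth.
- r.finish_job(): hands the job in; it is judged then, once.
The state is a dict: "time_s": time; "joints": joint angles; "joint_velocities": joint speeds; "effort": joint torques, N m; "tcp_pos": TCP position; "ee_rot": TCP orientation; "wrist_force": force on the tool from outside, world axes, zero at the start; "moment": the same for the moment, N m; "gripper_width": opening from 0.0 (shut) to 1.0 (fully open); "gripper_force": force on a finger pad.
Only numpy, scipy, OpenCV 4.12 (cv2) and the standard library are available. Lean on these libraries where they do the work, as an engineer would, in place of code of your own. Each camera call takes 0.05 s, during which the arm holds its last target. There are 200 camera calls.

## Task

Push the blue model tray square and flush into the fence corner of the levelling plate. Then take the orange wedge by its black grip, lay it flat on the plate and slide it, thin end first, into the gap under the tray's open front edge (the edge opposite the far fence) until that edge has just lifted off the plate, by about 3 mm, the tray staying in its corner. Finish holding the wedge there by its grip, touching the tray with nothing else, and leave everything else on the bench where it is.

Things in the scene. Friction and masses are not known exactly. Their poses are not given: they have to be found in the camera images.
- plate: fixed dark steel plate, 190 mm (own x) by 170 mm (own y), 12 mm thick, on the worktop; origin under its centre. Aluminium fence bars, 12 mm wide, 14 mm high above the plate's top, run along its far edge (+x, inner face at x = +83 mm) and its left edge (+y, inner face at y = +73 mm); the near and right edges are open
- plate_corner (a point): inner corner where the two fence faces meet, on the plate's top face; axes as the plate's
- tray: loose blue tray with a tan stone jaw model fixed on it, about 0.36 kg, on the plate, yaw within 15 degrees of the plate's; 72 mm (own x) by 80 mm (own y); origin under its centre. Deck 6 to 20 mm above its underside, model top 50 mm. Two 18 mm wide runners at left and right leave a centred channel 44 mm wide, 6 mm high, right through underneath from front (-x) to rear (+x)
- tray_corner (a point): the tray's rear left lower corner (tray x = +36 mm, y = +40 mm), which belongs in plate_corner
- tray_front_left (a point): lower left corner of the tray's front (tray x = -36 mm, y = +40 mm); its height above the plate's top is the lift
- tray_front_right (a point): lower right corner of the tray's front (tray x = -36 mm, y = -40 mm)
- wedge: loose orange wedge, 84 mm long (own x), 26 mm wide, 80 g, flat on the worktop; origin under its centre. Thin tip (2 mm) at x = +42 mm; the top rises 1 in 5 to 13.2 mm at x = -14 mm, then level to x = -42 mm. It touches the tray's front edge when the tip is 20 mm inside it, and has lifted it 3 mm at about 35 mm
- wedge_tip (a point): middle of the wedge's thin end, on its underside
- wedge_grip (a point): in the wedge's upright black grip, 22 mm long (wedge x) by 12 mm wide (wedge y), at wedge x = -28 mm, standing from 13 to 49 mm above the underside; this point is 34 mm above the underside, where the TCP may grip from above, closing along wedge y
- bur_block: white block with burs standing in it, 34x74x46 mm (block 22 mm high); origin under its centre. Bystander
- monomer: brown bottle with a white cap, 42 mm across, 98 mm high; origin under its centre. Bystander
- sealer: small clear bottle with a black cap, 30 mm across, 66 mm high; origin under its centre. Bystander
- tweezers: steel tweezers lying flat, 12x130x9 mm, long along own y; origin under its centre. Bystander
- disc_case: flat black hinged case, 62x70x26 mm; origin under its centre. Bystander
- dust_cup: small steel cup, 48 mm across, 30 mm high; origin under its centre. Bystander

How it is judged:
By the outcome, as a careful person would: the job done as asked, in the order asked, and still so for the second after the job is handed in, while the arm keeps its last pose, push and grip.
It also fails if it takes over 70 s, if anything falls off the work surface, if the arm or the gripper's body presses on something with over 40 N, if the wrist force passes 120 N, or if a joint passes its speed limit or range.

## Working session

There is one attempt and no reset: what is moved stays moved. The work goes in short steps, Python scripts to look and compute and a tool call to move; the robot and the scene stay as the last step left them, time stands still between calls to the robot, and variables do not carry over. Pictures are saved under pics/ and viewed, at most 10 in all, crops included, and the job is handed in when it is done.

Besides the shell and the picture viewer there is one more tool, called after "Call:" as a command line: name --pt "numbers of a row" for each row, then --argument value for the rest. servo_tool: Moves the arm, as the interface text tells. Its arguments: {"type":"object","properties":{"targets":{"type":"array","items":{"type":"array","items":{"type":"number"}}}},"required":["targets"]}

```bash
mkdir -p pics; cat > h.py <<'E'
import numpy as np, cv2
from station import r
def cap(n,f):
    c=r.capture(n); cv2.imwrite('pics/'+f+'.png',cv2.cvtColor(c['pixels'],cv2.COLOR_RGB2BGR))
    np.savez('pics/'+f+'.npz',**{k:c[k] for k in c}); return c
def ld(f): return dict(np.load('pics/'+f+'.npz'))
def back(c,u,v,z):
    M=np.array(c['world_from_camera']); d=M[:3,:3]@np.array([(u-c['cx'])/c['fx'],(v-c['cy'])/c['fy'],1]); o=M[:3,3]
    return o+d*(z-o[2])/d[2]
def proj(c,P):
    M=np.linalg.inv(np.array(c['world_from_camera'])); p=M[:3,:3]@np.array(P)+M[:3,3]
    return np.array([c['fx']*p[0]/p[2]+c['cx'],c['fy']*p[1]/p[2]+c['cy']])
E
python3 - <<'E'
from h import *
for n in ['top','scene']:
    c=cap(n,n+'0'); print(c['fx'],np.round(c['world_from_camera'],3).tolist())
print(r.sense())
E
```

```text
468.7934851549371 [[0.004, -0.998, 0.062, 0.497], [-1.0, -0.004, 0.005, -0.069], [-0.005, -0.062, -0.998, 1.421], [0.0, 0.0, 0.0, 1.0]]
470.00112593551535 [[-0.894, -0.298, 0.334, 0.148], [-0.447, 0.61, -0.654, 0.801], [-0.009, -0.734, -0.679, 0.964], [0.0, 0.0, 0.0, 1.0]]
{'time_s': 0.1, 'joints': array([ 8.80967823e+01,  2.20874554e+01,  3.87382307e-01, -2.60586407e-02,
       -6.84118981e+01, -1.48149705e+01]), 'joint_velocities': array([-0.08605684, -0.11817037,  0.08556188,  0.00295094, -0.04856746,
       -0.008756  ]), 'effort': array([-1.15775029e-05, -3.91690528e+01,  1.87933964e+01,  4.23192546e+00,
        1.34092377e-02, -7.39427514e-05]), 'tcp_pos': array([0.17964097, 0.59809701, 0.24025391]), 'ee_rot': array([[ 9.57682978e-01, -2.87824730e-01, -4.87574713e-04],
       [-2.87825128e-01, -9.57681020e-01, -1.93910504e-03],
       [ 9.11813354e-05,  1.99738414e-03, -9.99998001e-01]]), 'wrist_force': array([-0.40423774,  0.25057954, -0.81450242]), 'moment': array([ 0.03535692, -0.03654999, -0.02943891]), 'gripper_force': 0.0, 'gripper_width': 0.9994318981861112}
```

View pics/top0.png

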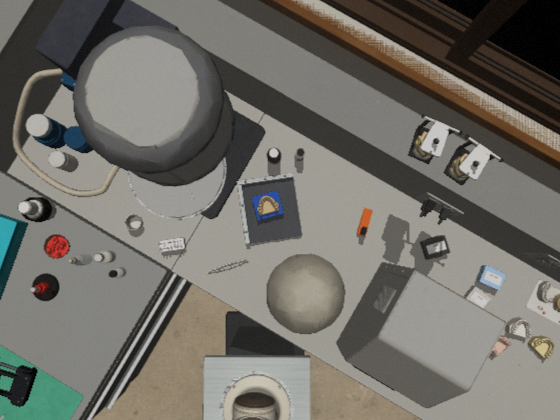

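View pics/scene0.png

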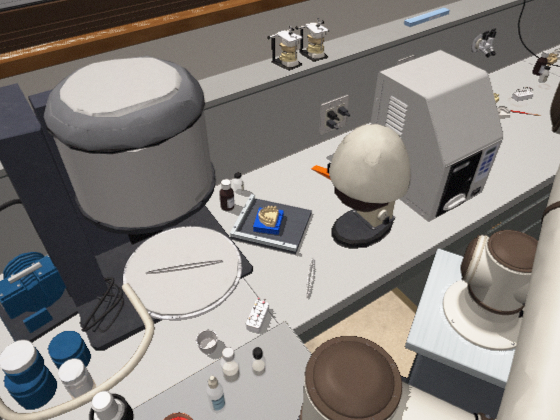

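Top: the plate with the tray is at about (270,210), the wedge at (365,222) with its grip at the lower end. The phantom head is at (305,293) and the furnace at (150,110). I'll enlarge both views.

```bash
python3 - <<'E'
from h import *
a=cv2.imread('pics/top0.png')[140:260,220:400]; cv2.imwrite('pics/t1.png',cv2.resize(a,None,fx=4.4,fy=4.4,interpolation=cv2.INTER_CUBIC))
a=cv2.imread('pics/scene0.png')[120:260,205:405]; cv2.imwrite('pics/s1.png',cv2.resize(a,None,fx=4,fy=4,interpolation=cv2.INTER_CUBIC))
# head: top-view centre line vs scene-view top
t=ld('top0');s=ld('scene0')
for z in (0,.2,.25,.3,.35,.4):
    print(z,back(t,305,293,z).round(3),back(s,372,180,z).round(3), back(s,372,126,z).round(3))
print('furn',[back(t,150,105,z).round(3) for z in (.3,.5)])
E
```

```text
0 [ 0.335 -0.143  0.   ] [ 0.401 -0.353  0.   ] [ 0.497 -0.646  0.   ]
0.2 [ 0.358 -0.133  0.2  ] [ 0.348 -0.113  0.2  ] [ 0.425 -0.346  0.2  ]
0.25 [ 0.364 -0.13   0.25 ] [ 0.335 -0.054  0.25 ] [ 0.407 -0.271  0.25 ]
0.3 [ 0.369 -0.127  0.3  ] [0.322 0.006 0.3  ] [ 0.389 -0.196  0.3  ]
0.35 [ 0.375 -0.125  0.35 ] [0.309 0.066 0.35 ] [ 0.371 -0.121  0.35 ]
0.4 [ 0.381 -0.122  0.4  ] [0.296 0.126 0.4  ] [ 0.353 -0.046  0.4  ]
furn [array([0.821, 0.25 , 0.3  ]), array([0.763, 0.193, 0.5  ])]
```

View pics/t1.png

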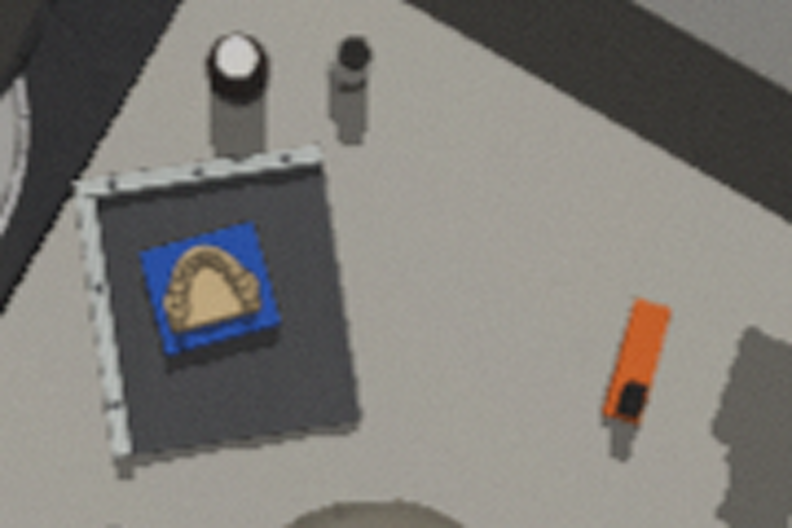

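View pics/s1.png

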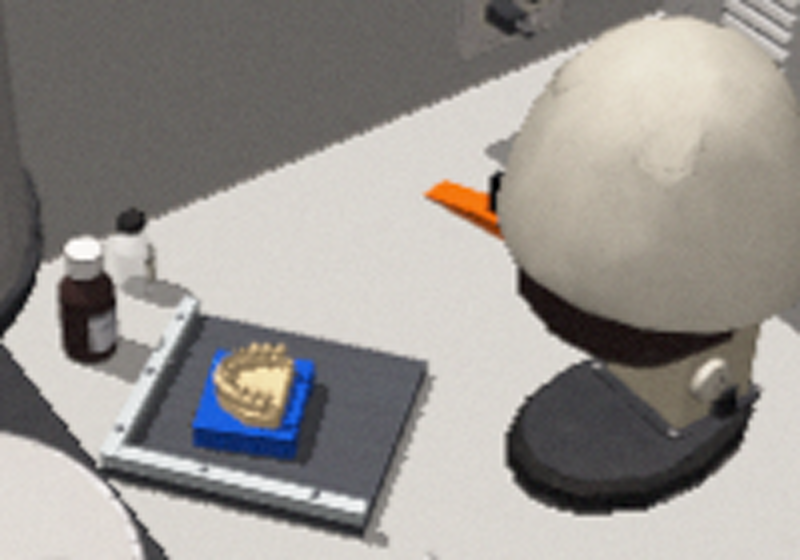

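Crop 1: plate with fence at the left and top, tray yawed, grip near (632,398). Crop 2: the head (top z≈0.3) stands in front of the wedge. Now I'll fit the poses.

```bash
cat >> h.py <<'E'
from scipy.optimize import least_squares
def R2(a): return np.array([[np.cos(a),-np.sin(a)],[np.sin(a),np.cos(a)]])
def fit(c,pts,uv,x0,z0=0):
    pts=np.array(pts,float);uv=np.array(uv,float)
    def f(p): return np.concatenate([proj(c,np.r_[R2(p[2])@q[:2]+p[:2],q[2]+z0])-w for q,w in zip(pts,uv)])
    s=least_squares(f,x0,x_scale=[.1,.1,.1]); return s.x,np.abs(s.fun).max()
E
python3 - <<'E'
from h import *
t=ld('top0'); U=lambda l:[(220+(u+.5)/4.4-.5,140+(v+.5)/4.4-.5) for u,v in l]
p,e=fit(t,[(.095,.085,.026),(.095,-.085,.026),(-.095,-.085,.012),(-.095,.085,.026)],U([(78,185),(322,146),(358,428),(113,462)]),[.55,0,0]); print('plate',p.round(4),np.degrees(p[2]),e)
q,e=fit(t,[(.036,.04,.02),(.036,-.04,.02),(-.036,-.04,.02)],U([(141,252),(252,223),(280,322)]),[.55,0,0],.012); print('tray',q.round(4),np.degrees(q[2]),e)
w,e=fit(t,[(.042,.013,.002),(.042,-.013,.002),(-.042,.013,.013),(-.028,0,.049)],U([(636,298),(671,308),(603,416),(632,398)]),[.55,-.3,0]); print('wedge',w.round(4),np.degrees(w[2]),e)
np.save('poses.npy',[p,q,w])
print('tray in plate',(R2(-p[2])@(q[:2]-p[:2])).round(4),np.degrees(q[2]-p[2]))
m=back(t,*U([(237,55)])[0],.098);s=back(t,*U([(355,50)])[0],.066)
for b in(m,s):print('bottle',b.round(3),(R2(-p[2])@(b[:2]-p[:2])).round(4))
g=w[:2]+R2(w[2])@[-.028,0];print('grip',g, 'furn edge',back(t,230,170,.25))
print('tray front ctr',q[:2]+R2(q[2])@[-.036,0])
E
```

```text
plate [ 0.5863 -0.0348  0.1415] 8.10971919703304 0.8036222825144534
tray [ 0.5972 -0.0294  0.2691] 15.41590534504109 0.488778762592915
wedge [ 0.5497 -0.321  -0.3063] -17.551657555738288 0.67669488929198
tray in plate [0.0116 0.0038] 7.306186148008049
bottle [ 0.744 -0.048  0.098] [ 0.154  -0.0353]
bottle [ 0.753 -0.126  0.066] [ 0.1525 -0.1136]
grip [ 0.52300365 -0.31253449] furn edge [0.66954133 0.05881485 0.25      ]
tray front ctr [ 0.56248641 -0.0389837 ]
```

Call:
servo_tool --pt "0.4 -0.7 0 0.02 30" --pt "1.0 -1.8 0 0.05 30" --pt "1.6 -3.0 0 0.08 30" --pt "2.2 -4.1 0 0.1 30" --pt "2.9 -5.3 0 0.12 30"

```text
time_s: 0.52
tcp_pos: [0.2669, 0.4379, 0.2407]
ee_rot: [[0.986, -0.169, -0.0], [-0.169, -0.986, -0.001], [-0.0, 0.001, -1.0]]
wrist_force: [0.3, 0.3, 0.4]
gripper_width: 0.703
gripper_force: 0.0
```

Call:
servo_tool --pt "0.6 -1.1 0 0.02 30" --pt "1.2 -2.2 0 0.05 30" --pt "1.8 -3.3 0 0.08 30" --pt "2.4 -4.4 0 0.1 30" --pt "3.0 -5.5 0 0.12 30"

```text
time_s: 0.93
tcp_pos: [0.357, 0.2726, 0.2411]
ee_rot: [[0.999, -0.05, -0.0], [-0.05, -0.999, -0.0], [-0.0, 0.0, -1.0]]
wrist_force: [0.2, -0.1, -0.0]
gripper_width: 0.377
gripper_force: 0.0
```

Call:
servo_tool --pt "0.6 -1.1 0 0.02 30" --pt "1.2 -2.2 0 0.05 30" --pt "1.8 -3.3 0 0.08 30" --pt "2.4 -4.4 0 0.1 30" --pt "3.0 -5.5 0 0.12 30"

```text
time_s: 1.35
tcp_pos: [0.447, 0.1077, 0.2412]
ee_rot: [[0.998, 0.069, -0.0], [0.069, -0.998, 0.0], [-0.0, -0.0, -1.0]]
wrist_force: [0.3, 0.9, 0.2]
gripper_width: 0.344
gripper_force: 0.0
```

Call:
servo_tool --pt "0.7 -1.2 0 0.02 30" --pt "1.4 -2.4 0 0.04 30" --pt "2.0 -3.6 0 0.06 30" --pt "2.5 -4.5 0 0.07 30" --pt "2.8 -5.0 0 0.072 30"

```text
time_s: 1.77
tcp_pos: [0.5315, -0.0434, 0.2405]
ee_rot: [[0.991, 0.137, -0.001], [0.137, -0.991, -0.001], [-0.001, 0.0, -1.0]]
wrist_force: [-0.6, 1.0, 0.8]
gripper_width: 0.343
gripper_force: 0.0
```

```bash
python3 - <<'E'
from h import *
a=cap('scene','s2')['pixels'];b=cap('wrist','w2')['pixels'];t=cap('top','t2')['pixels']
o=np.hstack([a[60:360,150:450],b[:, :]][:1]+[cv2.resize(b,(400,300))]); cv2.imwrite('pics/m2.png',o[:,:,::-1])
E
```

```text
(no output)
```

View pics/m2.png

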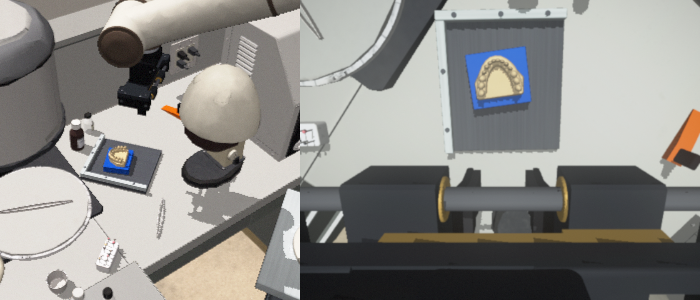

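The arm clears the head: it passes well above and the gripper is beside it. The wrist view shows the plate and tray clearly, and I'll enlarge that.

```bash
python3 - <<'E'
from h import *
a=cv2.imread('pics/w2.png')[0:250,180:560]; cv2.imwrite('pics/w2c.png',cv2.resize(a,None,fx=2.1,fy=2.1,interpolation=cv2.INTER_CUBIC))
E
```

```text
(no output)
```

View pics/w2c.png

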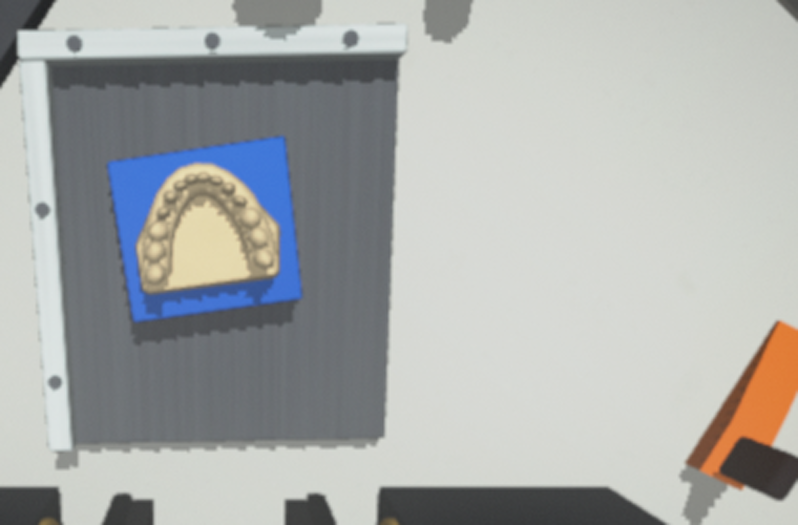

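```bash
python3 - <<'E'
from h import *
t=ld('w2'); U=lambda l:[(180+(u+.5)/2.1-.5,(v+.5)/2.1-.5) for u,v in l]
p0,q0,w0=np.load('poses.npy')
p,e=fit(t,[(.095,.085,.026),(.095,-.085,.026),(-.095,-.085,.012),(-.095,.085,.026),(-.095,.073,.026),(.083,-.085,.026)],U([(18,31),(406,25),(384,437),(50,451),(73,449),(406,54)]),p0); print('plate',p.round(4),np.degrees(p[2]),e)
q,e=fit(t,[(.036,.04,.02),(.036,-.04,.02),(-.036,-.04,.02),(-.036,.04,.02)],U([(107,162),(285,136),(301,298),(133,321)]),q0,.012); print('tray',q.round(4),np.degrees(q[2]),e)
print('tray in plate',(R2(-p[2])@(q[:2]-p[:2])).round(4),np.degrees(q[2]-p[2]))
np.save('poses.npy',[p,q,w0])
W=lambda x,y:(p[:2]+R2(p[2])@[x,y]).round(4)
for n,x,y in [('start',-.05,.0),('seat TCP +x',.011-.0095,.0),('side start',.04,-.075),('final grip',-.024,.033),('insert start grip',-.064,.033)]: print(n,W(x,y))
M=np.array(t['world_from_camera']);print(M[:3,3])
E
```

```text
plate [ 0.5935 -0.0341  0.1526] 8.741217500561836 1.0300914396106862
tray [ 0.602  -0.0286  0.269 ] 15.412254643501337 0.6794028435728023
tray in plate [0.0092 0.0041] 6.6710371429395
start [ 0.5441 -0.0417]
seat TCP +x [ 0.595  -0.0339]
side start [ 0.6445 -0.1022]
final grip [ 0.5648 -0.0052]
insert start grip [ 0.5252 -0.0112]
[ 0.59897548 -0.03437807  0.38452225]
```

Call:
servo_tool --pt "0 0 -1.0 0.01 30" --pt "0 0 -2.2 0.012 30" --pt "0 0 -3.4 0.012 30" --pt "0 0 -4.6 0.012 30" --pt "0 0 -5.4 0.012 30"

```text
time_s: 2.33
tcp_pos: [0.5282, -0.0394, 0.0764]
ee_rot: [[0.988, 0.153, -0.004], [0.153, -0.988, -0.0], [-0.004, -0.001, -1.0]]
wrist_force: [0.3, -0.1, 0.1]
gripper_width: 0.347
gripper_force: 0.0
```

Call:
servo_tool --pt "0 0 -0.6 0 30" --pt "0 0 -1.1 0 30" --pt "0 0 -1.4 0 30" --pt "0 0 -1.4 0 30" --pt "0 0 -1.4 0 30"

```text
time_s: 2.75
tcp_pos: [0.5307, -0.0398, 0.0375]
ee_rot: [[0.988, 0.153, -0.0], [0.153, -0.988, -0.0], [-0.0, 0.0, -1.0]]
wrist_force: [-0.2, -0.5, 1.1]
gripper_width: 0.342
gripper_force: 0.0
```

Call:
servo_tool --pt "0.2 0.03 -0.05 0 30" --pt "0.4 0.06 -0.05 0 30" --pt "0.6 0.09 -0.05 0 30" --pt "0.8 0.12 -0.05 0 30" --pt "1.0 0.15 -0.05 0 30"

```text
time_s: 3.17
tcp_pos: [0.5601, -0.0361, 0.0359]
ee_rot: [[0.988, 0.151, -0.003], [0.151, -0.988, -0.0], [-0.003, -0.0, -1.0]]
wrist_force: [-3.9, 0.3, 2.9]
gripper_width: 0.345
gripper_force: 1.8
```

Call:
servo_tool --pt "0.15 0.023 0 0 30" --pt "0.3 0.046 0 0 30" --pt "0.45 0.07 0 0 30" --pt "0.6 0.09 0 0 30" --pt "0.75 0.115 0 0 30"

```text
time_s: 3.58
tcp_pos: [0.5835, -0.0326, 0.0356]
ee_rot: [[0.988, 0.151, -0.0], [0.151, -0.988, -0.0], [-0.0, 0.0, -1.0]]
wrist_force: [-2.8, -0.6, 1.4]
gripper_width: 0.347
gripper_force: 1.5
```

Call:
servo_tool --pt "0.07 0.011 0 0 30" --pt "0.14 0.022 0 0 30" --pt "0.2 0.03 0 0 30" --pt "0.25 0.038 0 0 30" --pt "0.3 0.046 0 0 30"

```text
time_s: 4.0
tcp_pos: [0.5926, -0.031, 0.0356]
ee_rot: [[0.988, 0.152, 0.001], [0.152, -0.988, 0.0], [0.001, -0.0, -1.0]]
wrist_force: [-2.1, -1.3, -0.2]
gripper_width: 0.344
gripper_force: 1.2
```

Call:
servo_tool --pt "0.04 0.006 0 0 30" --pt "0.08 0.012 0 0 30" --pt "0.12 0.018 0 0 30" --pt "0.16 0.024 0 0 30" --pt "0.2 0.03 0 0 30"

```text
time_s: 4.42
tcp_pos: [0.5934, -0.0309, 0.0356]
ee_rot: [[0.988, 0.151, -0.011], [0.151, -0.989, -0.002], [-0.011, -0.0, -1.0]]
wrist_force: [-15.0, 0.5, 13.1]
gripper_width: 0.35
gripper_force: 7.2
```

Call:
servo_tool --pt "-0.6 -0.09 0 0 30" --pt "-1.1 -0.16 0 0 0" --pt "-1.0 -0.9 0 0 0" --pt "-0.8 -1.8 0 0 0" --pt "-0.63 -2.6 0 0 0"

```text
time_s: 4.83
tcp_pos: [0.5817, -0.1086, 0.0367]
ee_rot: [[0.988, 0.154, 0.005], [0.154, -0.988, -0.0], [0.005, 0.001, -1.0]]
wrist_force: [0.3, 0.1, -0.4]
gripper_width: 0.124
gripper_force: 0.0
```

Call:
servo_tool --pt "0.0 0.0 0 0 0" --pt "0.6 0.09 0 0 0" --pt "1.2 0.18 0 0 0" --pt "1.8 0.28 0 0 0" --pt "2.1 0.33 0 0 0"

```text
time_s: 5.25
tcp_pos: [0.6453, -0.098, 0.0365]
ee_rot: [[0.988, 0.153, 0.005], [0.153, -0.988, -0.001], [0.005, 0.002, -1.0]]
wrist_force: [6.0, -0.9, 2.4]
gripper_width: 0.007
gripper_force: 0.0
```

Call:
servo_tool --pt "0.0 0.0 0 0 0" --pt "-0.02 0.15 0 0 0" --pt "-0.05 0.3 0 0 0" --pt "-0.07 0.45 0 0 0" --pt "-0.09 0.6 0 0 0"

```text
time_s: 5.67
tcp_pos: [0.6379, -0.0811, 0.0353]
ee_rot: [[0.989, 0.15, -0.002], [0.15, -0.989, -0.0], [-0.002, -0.0, -1.0]]
wrist_force: [0.2, -0.6, -0.1]
gripper_width: 0.007
gripper_force: 0.0
```

Call:
servo_tool --pt "-0.03 0.17 0 0 0" --pt "-0.05 0.34 0 0 0" --pt "-0.08 0.51 0 0 0" --pt "-0.1 0.68 0 0 0" --pt "-0.12 0.8 0 0 0"

```text
time_s: 6.08
tcp_pos: [0.6352, -0.0556, 0.0355]
ee_rot: [[0.988, 0.153, -0.003], [0.153, -0.988, -0.001], [-0.003, 0.0, -1.0]]
wrist_force: [-3.4, -5.1, -0.9]
gripper_width: 0.005
gripper_force: 2.2
```

Call:
servo_tool --pt "-0.01 0.06 0 0 0" --pt "-0.02 0.12 0 0 0" --pt "-0.03 0.18 0 0 0" --pt "-0.03 0.22 0 0 0" --pt "-0.03 0.25 0 0 0"

```text
time_s: 6.5
tcp_pos: [0.6341, -0.0486, 0.0355]
ee_rot: [[0.988, 0.153, -0.003], [0.153, -0.988, -0.001], [-0.004, 0.001, -1.0]]
wrist_force: [-3.2, -5.6, 1.0]
gripper_width: 0.007
gripper_force: 2.6
```

Call:
servo_tool --pt "-0.01 0.05 0 0 0" --pt "-0.015 0.1 0 0 0" --pt "-0.02 0.15 0 0 0" --pt "-0.03 0.2 0 0 0" --pt "-0.03 0.23 0 0 0"

```text
time_s: 6.92
tcp_pos: [0.6336, -0.0446, 0.0356]
ee_rot: [[0.988, 0.153, -0.003], [0.153, -0.988, -0.005], [-0.004, 0.004, -1.0]]
wrist_force: [-0.9, -20.0, -1.5]
gripper_width: 0.004
gripper_force: 9.4
```

Call:
servo_tool --pt "0.1 -0.7 0 0 0" --pt "-0.6 -0.8 0 0 0" --pt "-1.3 -0.9 0 0 0" --pt "-2.0 -1.0 0 0 24" --pt "-2.1 -0.9 0 0 24"

```text
time_s: 7.33
tcp_pos: [0.5689, -0.0683, 0.0358]
ee_rot: [[0.989, 0.151, -0.001], [0.151, -0.989, 0.001], [-0.001, -0.001, -1.0]]
wrist_force: [0.3, -0.5, -0.3]
gripper_width: 0.083
gripper_force: 0.0
```

Call:
servo_tool --pt "-0.1 0.5 0 0 24" --pt "-0.2 1.3 0 0 24" --pt "-0.3 2.0 0 0 24" --pt "-0.37 2.35 0 0 24" --pt "-0.37 2.35 0 0 24"

```text
time_s: 7.75
tcp_pos: [0.5614, 0.0048, 0.0363]
ee_rot: [[0.988, 0.156, 0.003], [0.156, -0.988, 0.001], [0.003, -0.001, -1.0]]
wrist_force: [-1.0, -0.8, -0.1]
gripper_width: 0.274
gripper_force: 0.0
```

Call:
servo_tool --pt "0.2 -0.26 0 0 24" --pt "0.45 -0.2 0 0 24" --pt "0.65 -0.17 0 0 24" --pt "0.75 -0.155 0 0 24" --pt "0.85 -0.14 0 0 24"

```text
time_s: 8.17
tcp_pos: [0.5865, -0.0032, 0.0356]
ee_rot: [[0.989, 0.15, 0.0], [0.15, -0.989, 0.0], [0.0, -0.0, -1.0]]
wrist_force: [0.3, 0.8, -0.7]
gripper_width: 0.275
gripper_force: 0.0
```

Call:
servo_tool --pt "0.04 0.006 0 0 24" --pt "0.08 0.012 0 0 24" --pt "0.12 0.018 0 0 24" --pt "0.16 0.024 0 0 24" --pt "0.2 0.03 0 0 24"

```text
time_s: 8.58
tcp_pos: [0.5888, -0.0024, 0.0355]
ee_rot: [[0.988, 0.151, -0.007], [0.151, -0.989, -0.001], [-0.007, 0.0, -1.0]]
wrist_force: [-8.2, -0.7, 5.6]
gripper_width: 0.275
gripper_force: 3.9
```

Call:
servo_tool --pt "-0.4 -0.06 0 0 24" --pt "-0.9 -0.14 0 0 24" --pt "-1.2 -0.18 0.8 0 40" --pt "-1.2 -0.18 1.9 0 60" --pt "-1.2 -0.18 3.1 0 60"

```text
time_s: 9.0
tcp_pos: [0.5543, -0.0073, 0.1287]
ee_rot: [[0.988, 0.152, -0.003], [0.152, -0.988, -0.001], [-0.003, 0.0, -1.0]]
wrist_force: [1.1, 1.2, -0.9]
gripper_width: 0.423
gripper_force: 0.0
```

Call:
servo_tool --pt "0 0 1.2 0 60" --pt "0 0 2.4 0 60" --pt "0 0 3.3 0 60" --pt "0 0 3.5 0 60" --pt "0 0 3.5 0 60"

```text
time_s: 9.42
tcp_pos: [0.557, -0.0067, 0.2367]
ee_rot: [[0.988, 0.152, 0.007], [0.152, -0.988, 0.002], [0.007, -0.001, -1.0]]
wrist_force: [-0.1, -0.4, -0.7]
gripper_width: 0.677
gripper_force: 0.0
```

```bash
python3 - <<'E'
from h import *
cap('wrist','w3')
a=cv2.imread('pics/w3.png')[0:280,150:560]; cv2.imwrite('pics/w3c.png',cv2.resize(a,None,fx=1.95,fy=1.95,interpolation=cv2.INTER_CUBIC))
print(r.sense()['tcp_pos'],r.sense()['joints'])
E
```

```text
[ 0.55579402 -0.00683866  0.2343137 ] [ 1.59875457e+01  1.55632090e+01 -1.00939011e+01 -3.19254543e-02
 -6.42080431e+01  8.27381735e+01]
```

View pics/w3c.png

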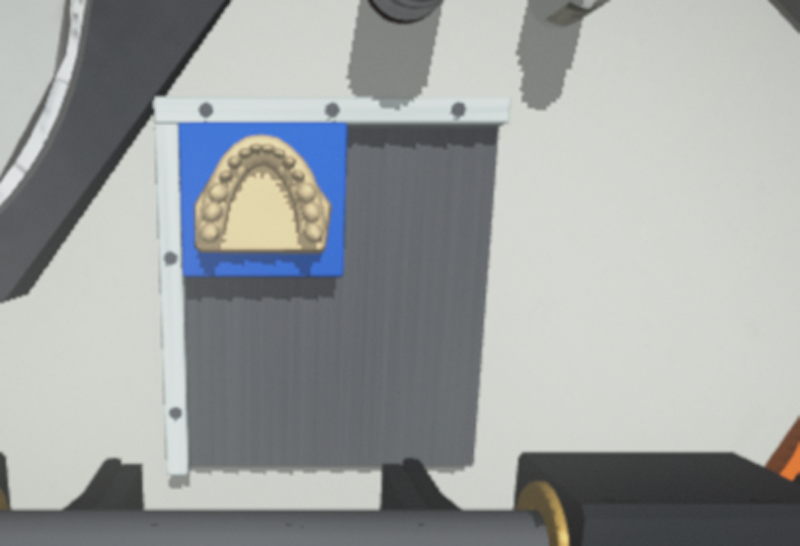

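Tray is now square in the corner: its rear and left edges meet the fence faces, deck corners at (180,123) and (344,275). Next the wedge, after checking obstacles near it.

```bash
python3 - <<'E'
from h import *
t=ld('w3'); U=lambda l:[(150+(u+.5)/1.95-.5,(v+.5)/1.95-.5) for u,v in l]
q,e=fit(t,[(.036,.04,.02),(.036,-.04,.02),(-.036,-.04,.02),(-.036,.04,.02)],U([(180,123),(346,123),(344,275),(183,275)]),[.63,0,.15],.012); print('tray',q.round(4),np.degrees(q[2]),e)
c=ld('top0');s=ld('scene0')
print('box base far-left',back(c,387,265,0),back(c,340,345,0),'top',[back(c,415,268,z).round(3) for z in(.2,.3,.4)])
print('scene base',back(s,435,218,0))
t=cap('top','t3')['pixels'];s=cap('scene','s3')['pixels']
o=np.hstack([cv2.resize(t[180:330,280:430],(450,450),interpolation=2),cv2.resize(s[100:250,280:396],(348,450),interpolation=2)])
cv2.imwrite('pics/m3.png',o[:,:,::-1])
E
```

```text
tray [0.6352 0.0054 0.1534] 8.786417717366815 1.1208238433098927
box base far-left [ 0.41990907 -0.38991     0.        ] [ 0.18207372 -0.24757305  0.        ] top [array([ 0.423, -0.417,  0.2  ]), array([ 0.429, -0.388,  0.3  ]), array([ 0.436, -0.36 ,  0.4  ])]
scene base [ 0.18267637 -0.26814724  0.        ]
```

View pics/m3.png

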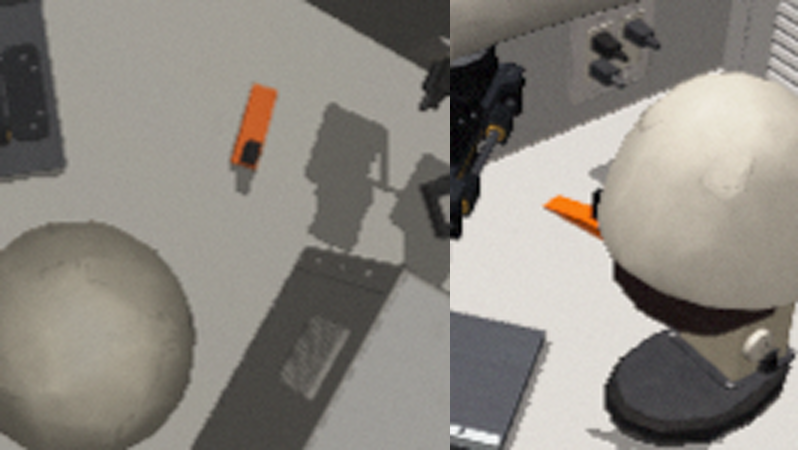

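Wedge grip is at about (250,152) in the left crop and the box corner at (305,250), so there is about 35 mm clearance for the gripper.

Call:
servo_tool --pt "-0.03 -0.7 0 -0.04 60" --pt "-0.1 -1.8 0 -0.09 60" --pt "-0.2 -2.9 0 -0.14 60" --pt "-0.3 -4.0 0 -0.19 60" --pt "-0.4 -5.1 0 -0.24 60"

```text
time_s: 9.98
tcp_pos: [0.5426, -0.1613, 0.2314]
ee_rot: [[0.996, -0.09, -0.004], [-0.09, -0.996, 0.0], [-0.004, 0.0, -1.0]]
wrist_force: [0.1, -0.3, 0.3]
gripper_width: 0.688
gripper_force: 0.0
```

Call:
servo_tool --pt "-0.1 -1.1 0 -0.04 60" --pt "-0.3 -2.2 0 -0.09 60" --pt "-0.5 -3.3 0 -0.14 60" --pt "-0.6 -4.4 0 -0.19 60" --pt "-0.7 -5.05 0 -0.22 60"

```text
time_s: 10.4
tcp_pos: [0.5213, -0.3141, 0.231]
ee_rot: [[0.952, -0.307, -0.004], [-0.307, -0.952, 0.001], [-0.004, 0.0, -1.0]]
wrist_force: [0.4, 0.5, -0.2]
gripper_width: 0.685
gripper_force: 0.0
```

Call:
servo_tool --pt "0 0 -0.5 0 60" --pt "0 0 -1.0 0 60" --pt "0 0 -1.5 0 60" --pt "0 0 -1.5 0 60" --pt "0 0 -1.5 0 60"

```text
time_s: 10.82
tcp_pos: [0.5216, -0.3114, 0.1864]
ee_rot: [[0.953, -0.303, -0.005], [-0.303, -0.953, 0.001], [-0.005, 0.0, -1.0]]
wrist_force: [0.4, 0.4, 0.2]
gripper_width: 0.692
gripper_force: 0.0
```

```bash
python3 - <<'E'
from h import *
cap('wrist','w4'); print(r.sense()['tcp_pos'])
a=cv2.imread('pics/w4.png'); cv2.imwrite('pics/w4c.png',cv2.resize(a,(800,600),interpolation=cv2.INTER_CUBIC))
E
```

```text
[ 0.52249834 -0.31160031  0.18781782]
```

View pics/w4c.png

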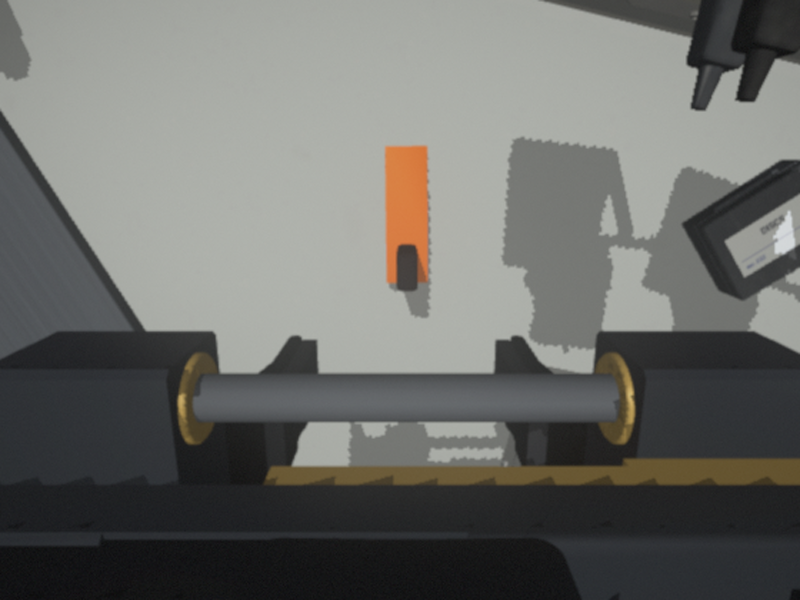

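```bash
python3 - <<'E'
from h import *
t=ld('w4'); U=lambda l:[((u+.5)*.7-.5,(v+.5)*.7-.5) for u,v in l]
w,e=fit(t,[(.042,.013,.002),(.042,-.013,.002),(-.042,.013,.0132),(-.042,-.013,.0132),(-.039,0,.049)],U([(386,147),(428,147),(388,283),(428,283),(407,291)]),[.55,-.32,-.306])
print(w.round(4),np.degrees(w[2]),e,'grip',w[:2]+R2(w[2])@[-.028,0])
p=w[:2]+R2(w[2])@[-.039,0];print((proj(t,[*p,.049])+.5)/.7)
print('pad mid px', (proj(t,[.5225,-.3116,.188])+.5)/.7)
E
```

```text
[ 0.5541 -0.3219 -0.3042] -17.426696684374765 0.8809758612170526 grip [ 0.52734354 -0.31349258]
[408.25617084 292.75853694]
pad mid px [408.73048173 388.69593312]
```

Call:
servo_tool --pt "0.05 -0.02 -0.8 0 60" --pt "0.12 -0.03 -1.9 0 60" --pt "0.12 -0.03 -3.0 0 60" --pt "0.12 -0.03 -4.0 0 60" --pt "0.12 -0.03 -4.6 0 60"

```text
time_s: 11.28
tcp_pos: [0.5253, -0.3118, 0.0483]
ee_rot: [[0.953, -0.303, -0.003], [-0.303, -0.953, 0.001], [-0.003, -0.0, -1.0]]
wrist_force: [-0.8, 0.3, 0.0]
gripper_width: 0.688
gripper_force: 0.0
```

Call:
servo_tool --pt "0 0 -0.2 0 60" --pt "0 0 -0.4 0 60" --pt "0 0 -0.4 0 60" --pt "0 0 -0.4 0 60" --pt "0 0 -0.4 0 60"

```text
time_s: 11.7
tcp_pos: [0.5275, -0.3129, 0.0406]
ee_rot: [[0.953, -0.303, 0.003], [-0.303, -0.953, -0.001], [0.003, 0.0, -1.0]]
wrist_force: [-0.2, -0.6, -0.7]
gripper_width: 0.685
gripper_force: 0.0
```

Call:
servo_tool --pt "-0.03 0 -0.13 0 60" --pt "-0.03 0 -0.13 0 30" --pt "-0.03 0 -0.13 0 5" --pt "-0.03 0 -0.13 0 5" --pt "-0.03 0 -0.13 0 5"

```text
time_s: 12.12
tcp_pos: [0.5254, -0.3126, 0.035]
ee_rot: [[0.953, -0.303, 0.0], [-0.303, -0.953, -0.0], [0.0, 0.0, -1.0]]
wrist_force: [-0.8, -0.7, 0.3]
gripper_width: 0.472
gripper_force: 0.0
```

Call:
servo_tool --pt "0 0 0 0 5" --pt "0 0 0 0 5" --pt "0 0 0 0 5" --pt "0 0 0 0 5" --pt "0 0 0 0 5"

```text
time_s: 12.53
tcp_pos: [0.5253, -0.3125, 0.0348]
ee_rot: [[0.953, -0.303, -0.0], [-0.303, -0.953, -0.0], [-0.0, 0.0, -1.0]]
wrist_force: [-0.1, 0.6, 0.8]
gripper_width: 0.137
gripper_force: 30.0
```

Call:
servo_tool --pt "0 0 0 0 5" --pt "0 0 0 0 5" --pt "0 0 0 0 5" --pt "0 0 0 0 5" --pt "0 0 0 0 5"

```text
time_s: 12.95
tcp_pos: [0.5254, -0.3125, 0.0348]
ee_rot: [[0.953, -0.303, -0.0], [-0.303, -0.953, -0.0], [-0.0, 0.0, -1.0]]
wrist_force: [-1.0, -0.6, 0.1]
gripper_width: 0.135
gripper_force: 30.0
```

Call:
servo_tool --pt "0 0 0.4 0 5" --pt "0 0 1.2 0 5" --pt "0 0 2.2 0 5" --pt "0 0 3.3 0 5" --pt "0 0 4.4 0 5"

```text
time_s: 13.37
tcp_pos: [0.5249, -0.3123, 0.1688]
ee_rot: [[0.953, -0.303, -0.001], [-0.303, -0.953, 0.0], [-0.001, 0.0, -1.0]]
wrist_force: [0.1, -0.1, -0.5]
gripper_width: 0.138
gripper_force: 30.0
```

Call:
servo_tool --pt "0 0 1.0 0 5" --pt "0.1 0.4 1.9 0.02 5" --pt "0.3 1.2 2.2 0.06 5" --pt "0.4 2.1 2.3 0.1 5" --pt "0.5 3.1 2.3 0.14 5"

```text
time_s: 13.78
tcp_pos: [0.5407, -0.2191, 0.2384]
ee_rot: [[0.986, -0.167, 0.004], [-0.167, -0.986, -0.001], [0.004, -0.0, -1.0]]
wrist_force: [0.1, 0.6, -1.9]
gripper_width: 0.136
gripper_force: 30.0
```

Call:
servo_tool --pt "0.0 1.0 0 0.05 5" --pt "0.0 2.0 0 0.1 5" --pt "-0.1 3.0 0 0.15 5" --pt "-0.2 4.0 0 0.2 5" --pt "-0.3 5.0 0 0.25 5"

```text
time_s: 14.2
tcp_pos: [0.5307, -0.0681, 0.2367]
ee_rot: [[0.996, 0.085, 0.001], [0.085, -0.996, 0.0], [0.001, -0.0, -1.0]]
wrist_force: [1.1, 0.1, -0.8]
gripper_width: 0.139
gripper_force: 30.0
```

Call:
servo_tool --pt "-0.1 0.8 -0.4 0.03 5" --pt "-0.2 1.5 -1.0 0.05 5" --pt "-0.3 1.9 -1.7 0.07 5" --pt "-0.4 2.0 -2.2 0.07 5" --pt "-0.4 2.0 -2.3 0.07 5"

```text
time_s: 14.62
tcp_pos: [0.5169, -0.0088, 0.1649]
ee_rot: [[0.988, 0.153, -0.005], [0.153, -0.988, -0.0], [-0.005, -0.0, -1.0]]
wrist_force: [0.5, -0.0, -0.9]
gripper_width: 0.136
gripper_force: 30.0
```

```bash
cat > g.py <<'E'
from h import *
import sys
c=cap('wrist',sys.argv[1]); h=cv2.cvtColor(c['pixels'],cv2.COLOR_RGB2HSV)
B=cv2.inRange(h,(105,150,60),(130,255,255)); O=cv2.inRange(h,(5,150,100),(20,255,255))
for n,m in(('blue',B),('orange',O)):
    k,l,st,_=cv2.connectedComponentsWithStats(m); i=1+np.argmax(st[1:,4]); ys,xs=np.where(l==i)
    print(n,'x',xs.min(),xs.max(),'y',ys.min(),ys.max())
    for y in range(ys.min(),ys.max()+1,12): print(y,xs[ys==y].min(),xs[ys==y].max(),end=' | ')
    print()
s=r.sense();print(s['time_s'],s['tcp_pos'],s['wrist_force'],s['gripper_width'],np.degrees(np.arctan2(s['ee_rot'][1,0],s['ee_rot'][0,0])))
E
python3 g.py w5
```

```text
blue x 234 347 y 0 91
0 234 347 | 12 235 346 | 24 235 346 | 36 236 345 | 48 236 345 | 60 236 344 | 72 237 344 | 84 237 343 | 
orange x 257 311 y 102 237
102 258 311 | 114 258 311 | 126 258 310 | 138 258 310 | 150 258 310 | 162 258 310 | 174 258 310 | 186 258 310 | 198 258 310 | 210 257 310 | 222 258 310 | 234 258 309 | 
14.6667 [ 0.51794864 -0.00929922  0.16575687] [ 0.09392521 -0.41598969 -0.85587615] 0.13314621490572498 8.771284785880624
```

```bash
cat > m.py <<'E'
from h import *
c=ld('w5'); ex=np.array([np.cos(.153),np.sin(.153)]); ey=np.array([-ex[1],ex[0]])
a=back(c,284.5,101.5,.1658-.0348+.002)[:2]; b=back(c,290,91.5,.032)[:2]
print('tip',a,'trayfront',b,'fwd gap',(b-a)@ex,'left',(b-a)@ey)
t=np.array([.51795,-.0093])+.07*ex; print('tip from TCP',t, 'cam left',(b-t)@ey)
E
python3 m.py
```

```text
tip [0.58882611 0.00278357] trayfront [5.99316840e-01 1.83811917e-04] fwd gap 0.009971965525974062 left -0.0041682178259914065
tip from TCP [0.58713228 0.00136826] cam left -0.003027588077187092
```

Call:
servo_tool --pt "0 -0.03 -0.7 0 5" --pt "0 -0.03 -1.6 0 5" --pt "0 -0.03 -2.5 0 5" --pt "0 -0.03 -3.3 0 5" --pt "0 -0.03 -3.7 0 5"

```text
time_s: 15.08
tcp_pos: [0.519, -0.0112, 0.0546]
ee_rot: [[0.989, 0.15, -0.002], [0.15, -0.989, -0.0], [-0.002, 0.0, -1.0]]
wrist_force: [-0.2, -0.6, -0.3]
gripper_width: 0.137
gripper_force: 30.0
```

Call:
servo_tool --pt "0 0 0 0 5" --pt "0 0 0 0 5" --pt "0 0 0 0 5" --pt "0 0 0 0 5" --pt "0 0 0 0 5"

```text
time_s: 15.5
tcp_pos: [0.5204, -0.0102, 0.0573]
ee_rot: [[0.988, 0.152, 0.003], [0.152, -0.988, 0.001], [0.003, -0.0, -1.0]]
wrist_force: [0.1, 0.4, -0.4]
gripper_width: 0.135
gripper_force: 30.0
```

```bash
python3 g.py w6
```

```text
blue x 198 381 y 0 87
0 198 381 | 12 198 380 | 24 199 380 | 36 200 379 | 48 200 378 | 60 201 378 | 72 202 377 | 84 204 375 | 
orange x 257 311 y 102 238
102 257 311 | 114 257 311 | 126 257 310 | 138 258 310 | 150 257 310 | 162 257 310 | 174 257 310 | 186 257 310 | 198 258 310 | 210 257 310 | 222 258 310 | 234 258 310 | 
15.55 [ 0.52009554 -0.01026575  0.05707   ] [ 0.64105717  0.68339368 -0.92505538] 0.13346942275304582 8.720275755115827
```

Call:
servo_tool --pt "0.01 -0.08 -0.1 0 5" --pt "0.01 -0.08 -0.18 0 5" --pt "0.01 -0.08 -0.25 0 5" --pt "0.01 -0.08 -0.3 0 5" --pt "0.01 -0.08 -0.33 0 5"

```text
time_s: 15.97
tcp_pos: [0.5194, -0.0129, 0.0467]
ee_rot: [[0.988, 0.152, -0.001], [0.152, -0.988, -0.001], [-0.001, 0.001, -1.0]]
wrist_force: [-5.6, 0.5, 14.8]
gripper_width: 0.137
gripper_force: 30.0
```

Call:
servo_tool --pt "0 0 0 0 5" --pt "0 0 0 0 5" --pt "0 0 0 0 5" --pt "0 0 0 0 5" --pt "0 0 0 0 5"

```text
time_s: 16.38
tcp_pos: [0.5194, -0.0129, 0.0468]
ee_rot: [[0.988, 0.152, -0.0], [0.152, -0.988, -0.0], [-0.001, 0.0, -1.0]]
wrist_force: [-2.5, 0.7, 7.5]
gripper_width: 0.137
gripper_force: 30.0
```

Call:
servo_tool --pt "0.13 0.02 0 0 5" --pt "0.26 0.04 0 0 5" --pt "0.4 0.06 0 0 5" --pt "0.53 0.08 0 0 5" --pt "0.66 0.1 0 0 5"

```text
time_s: 16.8
tcp_pos: [0.5361, -0.011, 0.0467]
ee_rot: [[0.988, 0.151, -0.008], [0.151, -0.988, -0.002], [-0.008, 0.001, -1.0]]
wrist_force: [-9.7, -1.3, 14.3]
gripper_width: 0.133
gripper_force: 30.0
```

Call:
servo_tool --pt "0.04 0.006 0 0 5" --pt "0.08 0.012 0 0 5" --pt "0.12 0.018 0 0 5" --pt "0.16 0.024 0 0 5" --pt "0.2 0.03 0 0 5"

```text
time_s: 17.22
tcp_pos: [0.5422, -0.01, 0.0467]
ee_rot: [[0.988, 0.151, -0.007], [0.151, -0.988, -0.002], [-0.007, 0.001, -1.0]]
wrist_force: [-9.2, -1.5, 13.3]
gripper_width: 0.132
gripper_force: 30.0
```

Call:
servo_tool --pt "0.04 0.006 0.02 0 5" --pt "0.07 0.012 0.02 0 5" --pt "0.1 0.015 0.02 0 5" --pt "0.1 0.015 0.02 0 5" --pt "0.1 0.015 0.02 0 5"

```text
time_s: 17.63
tcp_pos: [0.5473, -0.0087, 0.0468]
ee_rot: [[0.988, 0.152, -0.003], [0.152, -0.988, -0.001], [-0.003, 0.0, -1.0]]
wrist_force: [-4.9, 0.3, 6.4]
gripper_width: 0.134
gripper_force: 30.0
```

```bash
python3 g.py w7
```

```text
blue x 229 382 y 0 146
0 337 382 | 12 344 381 | 24 349 380 | 36 353 380 | 48 357 379 | 60 364 378 | 72 364 377 | 84 362 377 | 96 360 376 | 108 358 375 | 120 351 374 | 132 235 374 | 144 229 373 | 
orange x 257 311 y 148 238
148 258 310 | 160 257 310 | 172 257 310 | 184 257 310 | 196 257 310 | 208 258 310 | 220 257 310 | 232 258 310 | 
17.6833 [ 0.5472615  -0.00866957  0.04676838] [-4.64422147  0.01941658  7.40365984] 0.1360773183353873 8.724231711527937
```

```bash
cat > m2.py <<'E'
from h import *
import sys
ex=np.array([np.cos(.153),np.sin(.153)])
c6=ld('w6'); tcp6=np.array([.52010,-.01027]); tip=(back(c6,284,101.5,.0571-.0348+.002)[:2]-tcp6)@ex
f6=back(c6,289.5,87.5,.032)[:2]@ex
print('tip-tcp',tip,'front(w6)',f6,'contact front',np.array([.5888,-.0024])@ex+.0095)
f,row,x,y=sys.argv[1],*map(float,sys.argv[2:]);c=ld(f);fr=back(c,289,row,.032)[:2]@ex; t=np.array([x,y])@ex
print('front',fr,'tip inside: tip est',t+tip-fr,'with .070',t+.07-fr)
E
python3 m2.py w7 147 .5473 -.0087
```

```text
tip-tcp 0.07343684020917847 front(w6) 0.5917008898143328 contact front 0.5910560546765198
front 0.5926564830759302 tip inside: tip est 0.020361058004510824 with .070 0.016924217795332375
```

Call:
servo_tool --pt "0.03 0.005 0 0 5" --pt "0.06 0.009 0 0 5" --pt "0.09 0.014 0 0 5" --pt "0.12 0.018 0 0 5" --pt "0.15 0.023 0 0 5"

```text
time_s: 18.1
tcp_pos: [0.5482, -0.0087, 0.0467]
ee_rot: [[0.988, 0.151, -0.011], [0.151, -0.989, -0.002], [-0.011, 0.001, -1.0]]
wrist_force: [-13.8, 0.9, 17.6]
gripper_width: 0.133
gripper_force: 30.0
```

Call:
servo_tool --pt "0.03 0.005 0 0 5" --pt "0.06 0.009 0 0 5" --pt "0.09 0.014 0 0 5" --pt "0.12 0.018 0 0 5" --pt "0.15 0.023 0 0 5"

```text
time_s: 18.52
tcp_pos: [0.5514, -0.0086, 0.0467]
ee_rot: [[0.988, 0.151, -0.014], [0.151, -0.989, -0.003], [-0.014, 0.001, -1.0]]
wrist_force: [-15.2, -1.4, 16.7]
gripper_width: 0.136
gripper_force: 30.0
```

```bash
python3 g.py w8 | tail -1; python3 - <<'E'
from h import *
for f in('w6','w7','w8'):
    h=cv2.cvtColor(cv2.imread(f'pics/{f}.png'),cv2.COLOR_BGR2HSV); B=cv2.inRange(h,(105,120,30),(130,255,255))
    ys,xs=np.where(B); print(f,ys.max(),[(y,xs[ys==y].min(),xs[ys==y].max()) for y in range(ys.max()-24,ys.max()+1,3)])
a,b=[cv2.imread(f'pics/{f}.png')[60:240,170:410] for f in('w7','w8')]
cv2.imwrite('pics/m8.png',cv2.resize(np.hstack([a,b]),None,fx=1.66,fy=1.66,interpolation=2))
E
```

```text
18.5667 [ 0.55170868 -0.00863961  0.04673086] [-13.53903048  -1.72529165  15.86044724] 0.13424825434337656 8.669782478403361
w6 88 [(64, np.int64(201), np.int64(378)), (67, np.int64(201), np.int64(378)), (70, np.int64(201), np.int64(377)), (73, np.int64(201), np.int64(377)), (76, np.int64(202), np.int64(377)), (79, np.int64(202), np.int64(377)), (82, np.int64(202), np.int64(377)), (85, np.int64(205), np.int64(373)), (88, np.int64(344), np.int64(365))]
w7 146 [(122, np.int64(193), np.int64(375)), (125, np.int64(193), np.int64(375)), (128, np.int64(193), np.int64(374)), (131, np.int64(193), np.int64(374)), (134, np.int64(194), np.int64(374)), (137, np.int64(194), np.int64(374)), (140, np.int64(194), np.int64(374)), (143, np.int64(194), np.int64(373)), (146, np.int64(196), np.int64(371))]
w8 155 [(131, np.int64(191), np.int64(373)), (134, np.int64(191), np.int64(373)), (137, np.int64(191), np.int64(373)), (140, np.int64(192), np.int64(373)), (143, np.int64(192), np.int64(373)), (146, np.int64(192), np.int64(372)), (149, np.int64(192), np.int64(372)), (152, np.int64(193), np.int64(372)), (155, np.int64(195), np.int64(370))]
```

Call:
servo_tool --pt "0.04 0.006 0 0 5" --pt "0.08 0.012 0 0 5" --pt "0.12 0.018 0 0 5" --pt "0.16 0.024 0 0 5" --pt "0.2 0.03 0 0 5"

```text
time_s: 18.98
tcp_pos: [0.5574, -0.008, 0.0467]
ee_rot: [[0.989, 0.151, -0.014], [0.151, -0.989, -0.003], [-0.014, 0.001, -1.0]]
wrist_force: [-14.5, -1.5, 17.0]
gripper_width: 0.134
gripper_force: 30.0
```

Call:
servo_tool --pt "0.0 0.0 0 0 5" --pt "0.0 0 0 0 5" --pt "0.0 0 0 0 5" --pt "0.0 0 0 0 5" --pt "0 0 0 0 5"

```text
time_s: 19.4
tcp_pos: [0.5579, -0.0079, 0.0467]
ee_rot: [[0.989, 0.151, -0.013], [0.151, -0.989, -0.003], [-0.013, 0.001, -1.0]]
wrist_force: [-13.7, -2.7, 14.9]
gripper_width: 0.132
gripper_force: 30.0
```

```bash
cat > g2.py <<'E'
from h import *
import sys
if len(sys.argv)>1: cap('wrist',sys.argv[1])
for f in ['w7','w8','w9','wa','wb','wc']:
    i=cv2.imread(f'pics/{f}.png')
    if i is None: continue
    h=cv2.cvtColor(i,cv2.COLOR_BGR2HSV); B=cv2.inRange(h,(105,120,30),(130,255,255)); ys,xs=np.where(B); m=ys.max()
    O=cv2.inRange(h,(5,150,100),(20,255,255)); oy=np.where(O.any(1))[0].min()
    L=[xs[ys==y].min() for y in range(m-20,m-3)];R=[xs[ys==y].max() for y in range(m-20,m-3)]
    print(f,m,oy,np.mean(R)-np.mean(L),'mid',(np.mean(R)+np.mean(L))/2,'slopes',np.polyfit(range(17),L,1)[0].round(3),np.polyfit(range(17),R,1)[0].round(3))
s=r.sense();print(s['time_s'],s['tcp_pos'],s['wrist_force'])
E
python3 g2.py w9
```

```text
w7 146 148 180.47058823529412 mid 283.7647058823529 slopes 0.088 -0.039
w8 155 157 180.8235294117647 mid 282.2352941176471 slopes 0.051 -0.081
w9 170 172 180.23529411764704 mid 281.7647058823529 slopes 0.081 -0.037
19.45 [ 0.55792201 -0.00789456  0.04671718] [-13.3548685   -2.11995889  14.21090065][ WARN:0@1.593] global loadsave.cpp:275 findDecoder imread_('pics/wa.png'): can't open/read file: check file path/integrity
[ WARN:0@1.594] global loadsave.cpp:275 findDecoder imread_('pics/wb.png'): can't open/read file: check file path/integrity
[ WARN:0@1.594] global loadsave.cpp:275 findDecoder imread_('pics/wc.png'): can't open/read file: check file path/integrity
```

```bash
cat > g3.py <<'E'
from h import *
import sys,os
from scipy.optimize import brentq
ex=np.array([np.cos(.153),np.sin(.153)]);ey=np.array([-ex[1],ex[0]])
if len(sys.argv)>1: cap('wrist',sys.argv[1])
for f in ['w6','w7','w8','w9','wa','wb','wc']:
    if not os.path.exists(f'pics/{f}.png'): continue
    c=ld(f); h=cv2.cvtColor(c['pixels'],cv2.COLOR_RGB2HSV); B=cv2.inRange(h,(105,120,30),(130,255,255)); ys,xs=np.where(B); m=ys.max()
    Y=np.arange(m-14,m-3);l=np.mean([xs[ys==y].min() for y in Y])-.5;R=np.mean([xs[ys==y].max() for y in Y])+.5;v=Y.mean()
    z=brentq(lambda z:np.linalg.norm(back(c,l,v,z)-back(c,R,v,z))-.08,0,.08)
    a=back(c,(l+R)/2,m+.5,.032)[:2]
    print(f,'deck z',round(z,4),'front',(a@ex).round(4),'mid lat',(back(c,(l+R)/2,v,z)[:2]@ey).round(4),'cam',np.array(c['world_from_camera'])[:3,3].round(4))
s=r.sense();print(s['time_s'],s['tcp_pos'],s['wrist_force'])
E
python3 g3.py
```

```text
w6 deck z 0.0303 front 0.5913 mid lat -0.0913 cam [5.861e-01 5.000e-04 2.018e-01]
w7 deck z 0.0305 front 0.5929 mid lat -0.0913 cam [0.6139 0.0023 0.1908]
w8 deck z 0.0312 front 0.5929 mid lat -0.0912 cam [0.6196 0.0026 0.19  ]
w9 deck z 0.0324 front 0.5928 mid lat -0.0913 cam [0.626  0.0033 0.1901]
19.45 [ 0.55792201 -0.00789456  0.04671718] [-13.3548685   -2.11995889  14.21090065]
```

View pics/w9.png

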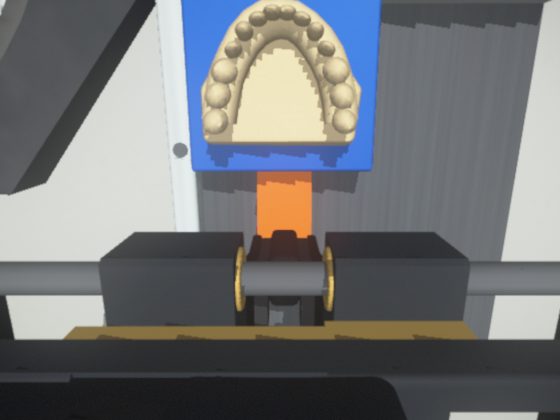

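Tray sits in the corner with the wedge centred under it (orange enters at (285,171)). The estimated lift is about 2 mm, so roughly 4 mm of travel remains.

Call:
servo_tool --pt "0.03 0.005 0 0 5" --pt "0.06 0.01 0 0 5" --pt "0.09 0.014 0 0 5" --pt "0.12 0.018 0 0 5" --pt "0.13 0.02 0 0 5"

```text
time_s: 19.87
tcp_pos: [0.5616, -0.0073, 0.0467]
ee_rot: [[0.989, 0.151, -0.013], [0.151, -0.989, -0.003], [-0.014, 0.001, -1.0]]
wrist_force: [-12.8, -2.6, 15.6]
gripper_width: 0.129
gripper_force: 30.0
```

Call:
servo_tool --pt "0.0 0.0 0 0 5" --pt "0.0 0 0 0 5" --pt "0.0 0 0 0 5" --pt "0.0 0 0 0 5" --pt "0 0 0 0 5"

```text
time_s: 20.28
tcp_pos: [0.5617, -0.0073, 0.0467]
ee_rot: [[0.989, 0.151, -0.013], [0.151, -0.989, -0.003], [-0.013, 0.001, -1.0]]
wrist_force: [-12.8, -2.3, 15.9]
gripper_width: 0.137
gripper_force: 30.0
```

```bash
python3 g3.py wa
```

```text
w6 deck z 0.0303 front 0.5913 mid lat -0.0913 cam [5.861e-01 5.000e-04 2.018e-01]
w7 deck z 0.0305 front 0.5929 mid lat -0.0913 cam [0.6139 0.0023 0.1908]
w8 deck z 0.0312 front 0.5929 mid lat -0.0912 cam [0.6196 0.0026 0.19  ]
w9 deck z 0.0324 front 0.5928 mid lat -0.0913 cam [0.626  0.0033 0.1901]
wa deck z 0.0331 front 0.5925 mid lat -0.0912 cam [0.6298 0.0039 0.19  ]
20.3333 [ 0.56166768 -0.00732411  0.0467192 ] [-13.09818079  -2.92673909  15.1746989 ]
```

```bash
python3 -c "
from station import r
print(r.finish_job())"
```

```text
the job is handed in; nothing more can be done
None
```

I handed the job in at about 20 s: the tray is square and flush in the fence corner, and the wedge, held by its grip, lifts the tray's front edge by about 3 mm (estimated from the wrist camera and the wedge's travel).

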